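# Nest the blending cups at the cigar roller's bench

## Task

The shift is over: nest the four steel blending cups in size order, each standing upright and fully home in the next larger one, with its collar flat on the larger cup's rim and the smallest on top. Leave the largest cup standing where it is, don't knock any cup over, and leave the other things on the bench alone.

Things in the scene. Friction and masses are not known exactly. Their poses are not given: they have to be found in the camera images.
- cup_1: Largest of four open round steel cups, upright, about 240 g. Straight neck (grip band) 82 mm outside, top 28 mm; under it a stop collar 102 mm wide, 6 thick, underside 76 above foot; body tapers to 72 at foot. Height 110, wall 3. Origin: foot centre, z up. Not to be carried.
- cup_2: Second largest of four open round steel cups, upright, about 170 g. Straight neck (grip band) 68 mm outside, top 28 mm; under it a stop collar 88 mm wide, 6 thick, underside 66 above foot; body tapers to 58 at foot. Height 100, wall 3. Origin: foot centre, z up. Nested home, its collar lies on the next larger cup's rim, 4 mm play all round.
- cup_3: Third largest of four open round steel cups, upright, about 120 g. Straight neck (grip band) 54 mm outside, top 28 mm; under it a stop collar 74 mm wide, 6 thick, underside 56 above foot; body tapers to 44 at foot. Height 90, wall 3. Origin: foot centre, z up. Nested home, its collar lies on the next larger cup's rim, 4 mm play all round.
- cup_4: Smallest of four open round steel cups, upright, about 80 g. Straight neck (grip band) 40 mm outside, top 28 mm; under it a stop collar 60 mm wide, 6 thick, underside 46 above foot; body tapers to 30 at foot. Height 80, wall 3. Origin: foot centre, z up. Nested home, its collar lies on the next larger cup's rim, 4 mm play all round.
- mould: Wooden cigar mould board, 150 x 100 x 34 mm, lying flat; bystander. Origin: centre of its underside.
- chaveta: Flat steel leaf knife, disc 90 mm across and 4 mm thick with a straight 80 x 24 mm back, 12 mm thick; bystander. Origin: centre of its underside.
- red_tin: Round red tin with a knobbed lid, 94 mm across, 84 mm tall; bystander. Origin: centre of its underside.
- paste_jar: Closed amber jar, 64 mm across, 85 mm tall; bystander. Origin: centre of its underside.
- gauge: Flat wooden gauge board 50 x 170 x 8 mm; bystander. Origin: centre of its underside.
- dish: White ceramic dish 120 mm across, 20 mm tall; bystander. Origin: centre of its underside.
Things that resemble listed ones, but are neither listed nor needed, are in the scene too. Leave any black or green look-alike of the cup_3 alone.

How it is judged (in metres and radians):
At the end, for the whole second after the job is handed in: The largest cup stands on the bench within 40 mm of where it began; the second, third and smallest cups each sit in the next larger one, collar on its rim to within 3 mm, axes within 9 mm, all upright within 4 degrees and at rest (height (world z) of cup_1 below 0.004 m and distance of cup_1 from where it was at the start of the episode below 0.04 m and angle between each of cup_1, cup_2, cup_3, cup_4's own z axis and vertical below 0.07 rad and linear speed of each of cup_1, cup_2, cup_3, cup_4 below 0.02 m/s and z of cup_2 in the frame of cup_1 between 0.041 and 0.047 m and horizontal distance between cup_2 and cup_1 below 0.009 m and z of cup_3 in the frame of cup_2 between 0.041 and 0.047 m and horizontal distance between cup_3 and cup_2 below 0.009 m and z of cup_4 in the frame of cup_3 between 0.041 and 0.047 m and horizontal distance between cup_4 and cup_3 below 0.009 m); the robot touches nothing.
It fails at once if a bystander is shoved more than 40 mm (distance of any of mould, chaveta, red_tin, paste_jar, gauge, dish from where it was at the start of the episode above 0.04 m).
It fails at once if a cup is knocked over or turned over (angle between any of cup_1, cup_2, cup_3, cup_4's own z axis and vertical above 0.9 rad).
It also fails if it takes over 72 s, if anything falls off the work surface, if the arm or the gripper's body presses on something with over 40 N, if the wrist force passes 120 N, or if a joint passes its speed limit or range.

## Robot

A 6-joint arm with a two-finger parallel gripper is mounted at the origin on the work surface. World frame = base frame: x ahead of the robot, y to its left, z up, the work surface at z = 0. Lengths are in mm, angles in rad, forces in N, time in s.
With the tool pointing down it reaches from about 400 to 925 mm from the base axis. Payload 12.5 kg.
Tool frame: the origin (TCP) lies on the mounting face of the last link; the fingertips stand 190 mm ahead of it and the grasp point (between the pads) lies 171 mm ahead of it (env.tcp_to_tips is the distance from the TCP to the fingertips, in mm); x points along the fingers, y is the direction in which the jaws open and shut, and the axes are right-handed (so a half turn about x gives the same grasp; the last joint's range is limited). The gripper opens to 95 mm and grips with 3 to 60 N. Pads are 20 mm wide; open, the fingers measure 119 mm over their backs; the gripper's body (75 mm by 180 mm) begins 59 mm behind the grasp point.
Start: joints at [-1.229, 0.491, 1.559, -0, 1.092, -0.106], TCP at [270.633, -563.367, 404.761] pointing down, gripper open.
Joint ranges: [-3.1, 3.1], [-0.84, 2.19], [0.05, 2.79], [-1.13, 4.28], [0.06, 2.93], [-2.69, 2.69]. Speed limits (rad/s): [2.22, 2.22, 2.79, 3.14, 3.14, 3.14].

## Interface

Orientations are given as [roll, pitch, yaw] about the fixed x, y, z axes, in that order (R = Rz(yaw) Ry(pitch) Rx(roll)).
In Python, from cell import monitor, cams, job, env gives the robot as it stands. The module is installed in compiled form; this text tells all that it offers.
- The arm moves only by the tool apply_moves, never from a script. Its argument "series" is a list of rows, each a list of 3 entries, a list of its own where there are three numbers: the closure, from -1 (fully open) to 1 (shut), so that 0 is half open, then the shift along the tool's x, y, z in cm, then the turn about the tool's x in rad. A call has 1 to 20 rows; each row is the pose to reach, as a shift and turn from the pose commanded when the call began, along the tool's axes at that moment; what a row does not reach only later rows make up. A row lasts 1/8 s, in which the tool goes at most 62.5 mm and 10.7 degrees, less where a joint would pass 70% of its speed; a pose out of reach is approached as far as the arm can. A call with a gripper value outside its range is refused whole. The fingers move at their own pace and stop on an object; the grip force is fixed at half the most. Time passes only in rows, so rows that repeat a pose let the fingers close. It gives the time, the measured TCP pose, the force and the opening at its end, in the units of the state.
- monitor.state(): the state, without advancing time (a new reading comes with each control period).
- cams.read_camera(name): name is "scene" or "side" or "wrist"; returns a dict with "image" (480x640x3 uint8, red, green, blue), "fx", "fy", "cx", "cy" (pixels), "position" and "orientation" of the camera in the world. Camera axes: x right, y down, z forward; pixel columns grow to the right and rows downward; lengths in mm; the calibration is good to about 2 mm. A picture is of the moment at which its call begins. There is no depth.
- job.job_done(): hands the job in, once; it reports no verdict.
The state is a dict: "t": time; "joints": joint angles; "qvel": joint speeds; "tau": joint torques, N m; "eef_pos": TCP position; "tcp_rot": TCP orientation; "ft_force": force on the tool from outside, world axes, zero at the start; "moment": the same for the moment, N m; "opening": opening from 0.0 (shut) to 1.0 (fully open).
Only numpy, scipy, OpenCV 4.12 (cv2) and the standard library are available. Lean on these libraries where they do the work, as an engineer would, in place of code of your own. Each camera call takes 0.05 s, during which the arm holds its last target. There are 200 camera calls.

## Working session

There is one attempt and no reset: what is moved stays moved. The work goes in short steps, Python scripts to look and compute and a tool call to move; the robot and the scene stay as the last step left them, time stands still between calls to the robot, and variables do not carry over. Pictures are saved under pics/ and viewed, about 8 in all and at most 12, crops included, and the job is handed in when it is done.

Besides the shell and the picture viewer there is one more tool, called after "Request:" by a JSON object that holds its "method" and its "body". apply_moves: Moves the arm, as the interface text tells. Its arguments: {"type":"object","properties":{"series":{"type":"array"}},"required":["series"]}

```bash
mkdir -p pics; python3 - <<'E'
from cell import monitor,cams,env
import cv2,numpy as np
print(monitor.state(), env.tcp_to_tips)
ims=[]
for n in("scene","side","wrist"):
    c=cams.read_camera(n); print(n,{k:np.round(v,4) if k!='image' else 0 for k,v in c.items()})
    cv2.imwrite(f"pics/{n}0.png",c["image"][:,:,::-1])
E
```

```text
{'t': 0.0, 'joints': array([-1.22858676e+00,  4.91527312e-01,  1.55948379e+00, -2.98173885e-05,
        1.09166039e+00, -1.05612970e-01]), 'qvel': array([ 1.17698116e-03, -8.80031265e-05,  3.65106168e-04, -2.57239191e-04,
       -9.73262169e-05, -2.16780610e-03]), 'tau': array([-1.23725753e-03, -6.12651157e+01, -2.58185810e+01,  6.92220521e-02,
        4.83078626e-02, -1.30154640e-04]), 'eef_pos': array([ 270.62265383, -563.31990736,  404.16983742]), 'tcp_rot': array([-1.65190195,  1.56971716,  1.937527  ]), 'ft_force': array([ 0.44694404, -1.0525525 , -0.34265722]), 'moment': array([-0.02708273,  0.00742869, -0.03268178]), 'opening': 1.0010794101345464} 190.1
scene {'image': 0, 'fx': np.float64(490.2263), 'fy': np.float64(490.2263), 'cx': np.float64(314.4864), 'cy': np.float64(236.6931), 'position': array([1309.8386, -473.4491,  656.9242]), 'orientation': array([-2.17  ,  0.0192,  0.9897])}
side {'image': 0, 'fx': np.float64(544.2659), 'fy': np.float64(544.2659), 'cx': np.float64(318.9407), 'cy': np.float64(239.1178), 'position': array([258.5354, 752.7582, 947.3969]), 'orientation': array([-2.4176,  0.0103, -2.7916])}
wrist {'image': 0, 'fx': np.float64(417.3751), 'fy': np.float64(417.3751), 'cx': np.float64(313.7805), 'cy': np.float64(241.6251), 'position': array([ 335.0259, -532.6743,  384.0277]), 'orientation': array([ 2.8854e+00,  7.0000e-04, -1.1236e+00])}
```

View pics/scene0.png

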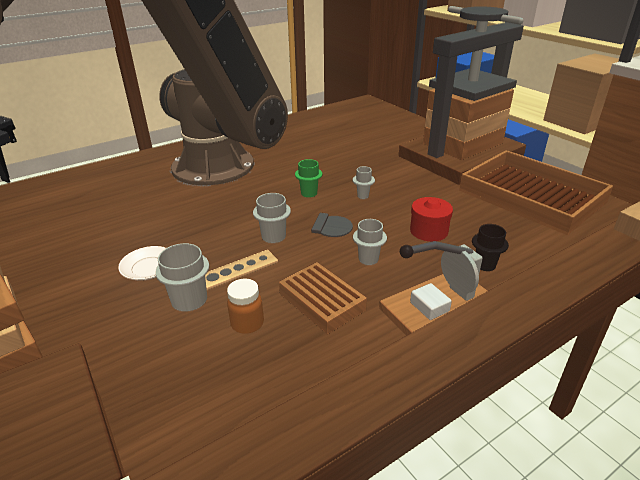

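View pics/side0.png

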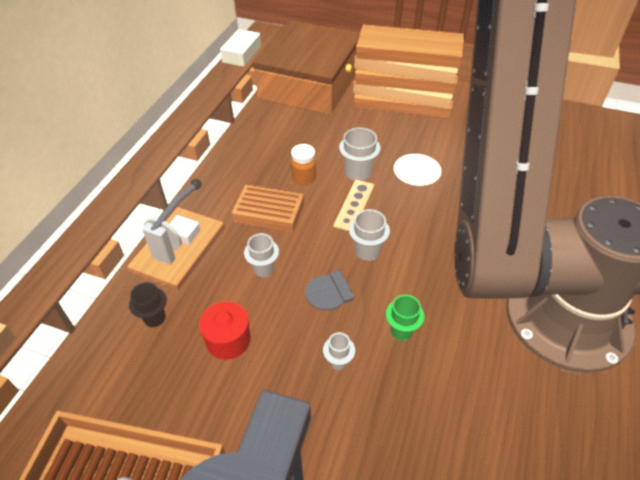

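The scene view shows the steel cups: cup_1 at (182,275), cup_2 at (272,215), cup_3 at (370,240) and cup_4 at (363,182). In the side view they are at (360,155), (369,235), (262,255) and (339,350). I'll fit model silhouettes in both cameras.

```bash
cat > h.py <<'E'
import numpy as np,cv2
from scipy.spatial.transform import Rotation as R
from scipy.optimize import minimize
from cell import monitor,cams
# neck d, collar d, collar underside z, foot d, height
CUP={1:(82,102,76,72,110),2:(68,88,66,58,100),3:(54,74,56,44,90),4:(40,60,46,30,80)}
def proj(c,P):
    M=R.from_euler('xyz',c['orientation']).as_matrix()
    q=(np.atleast_2d(P)-c['position'])@M
    return np.c_[c['fx']*q[:,0]/q[:,2]+c['cx'],c['fy']*q[:,1]/q[:,2]+c['cy']]
def ray(c,uv,z):
    M=R.from_euler('xyz',c['orientation']).as_matrix()
    d=M@np.array([(uv[0]-c['cx'])/c['fx'],(uv[1]-c['cy'])/c['fy'],1]); p=np.array(c['position'])
    return p+d*(z-p[2])/d[2]
T=np.linspace(0,2*np.pi,48,endpoint=False)
def sil(c,k,x,y,z=0,s=4):
    n,co,cz,f,h=CUP[k]; m=np.zeros((480*s,640*s),np.uint8)
    ring=lambda d,zz:np.c_[x+d/2*np.cos(T),y+d/2*np.sin(T),np.full(48,z+zz)]
    for a,b in(((f,0),(n,cz)),((co,cz),(co,cz+6)),((n,cz),(n,h))):
        p=proj(c,np.r_[ring(*a),ring(*b)])
        cv2.fillConvexPoly(m,cv2.convexHull(np.round((p+.5)*s).astype(np.int32)),255)
    return cv2.resize(m,(640,480),interpolation=cv2.INTER_AREA)/255.
def gray(c):
    hsv=cv2.cvtColor(c['image'],cv2.COLOR_RGB2HSV)
    m=((hsv[...,1]<60)&(hsv[...,2]>50)).astype(np.uint8)
    return m
def fit(cs,k,x0,z=0):
    gs=[gray(c).astype(float) for c in cs]
    W=[cv2.dilate((sil(c,k,*x0,z)>0).astype(np.uint8),np.ones((15,15)))>0 for c in cs]
    f=lambda p:sum((np.abs(sil(c,k,p[0],p[1],z)-g)*w).sum() for c,g,w in zip(cs,gs,W))
    r=minimize(f,x0,method='Nelder-Mead',options=dict(initial_simplex=np.array(x0)+[[0,0],[8,0],[0,8]],xatol=.1,fatol=.5))
    return r.x,r.fun,[w.sum() for w in W]
def to(x,y,tip,jaw=None):
    """shift cm + turn from the present pose to fingertips at x,y,tip, jaw axis angle"""
    s=monitor.state();M=R.from_euler('xyz',s['tcp_rot']).as_matrix()
    d=M.T@(np.array([x,y,tip+190.1])-s['eef_pos'])/10
    ang=np.arctan2(M[1,1],M[0,1]); turn=None
    if jaw is not None: turn=-((jaw-ang+np.pi/2)%np.pi-np.pi/2)   # x down: + turn is cw from above
    return np.round(d,2),'jaw now %.3f turn'%ang,turn
E
python3 - <<'E'
from h import *
A,B=cams.read_camera('scene'),cams.read_camera('side')
seed={1:((182,275),(360,155)),2:((272,215),(369,235)),3:((370,240),(262,255)),4:((363,182),(339,350))}
for k,(a,b) in seed.items():
    h=CUP[k][4]*.55; p,q=ray(A,a,h),ray(B,b,h)
    x0=((p+q)/2)[:2]
    r=fit([A,B],k,x0); ra=fit([A],k,x0); rb=fit([B],k,x0)
    print(k,p[:2],q[:2],r,ra[:2],rb[:2], np.hypot(*r[0]))
for n,uv,z in(('jar',(243,287),85),('tin',(432,205),84),('green',(308,165),90),('mould',(322,290),34),('knife',(333,226),4)): print(n,ray(A,uv,z))
print(to(500,0,150,0))
E
```

```text
1 [ 536.18988845 -288.5359444 ] [ 535.47597472 -280.7039328 ] (array([ 539.66032264, -287.73248403]), np.float64(592.2588235294118), [np.int64(4860), np.int64(3281)]) (array([ 537.20370251, -286.57534956]), np.float64(413.80784313725485)) (array([ 541.66313178, -289.55713342]), np.float64(126.88627450980393)) 611.5743995602007
2 [434.72589881 -31.27508204] [438.01122504 -33.48817376] (array([440.20983046, -35.74340044]), np.float64(193.55686274509802), [np.int64(2965), np.int64(3130)]) (array([437.85606497, -33.69606577]), np.float64(62.97254901960784)) (array([440.62847751, -36.76097451]), np.float64(107.0)) 441.65856213785395
3 [639.38061133  96.93954033] [639.16140877  93.91117209] (array([640.94357933,  92.88945991]), np.float64(195.6235294117647), [np.int64(2601), np.int64(2512)]) (array([638.930205  ,  94.78187782]), np.float64(128.8156862745098)) (array([641.53849758,  92.32609493]), np.float64(51.15686274509804)) 647.6396557042931
4 [412.40636784 255.12705727] [410.40792484 253.94328487] (array([410.68482101, 256.28498367]), np.float64(91.68235294117648), [np.int64(1570), np.int64(2149)]) (array([408.85392368, 259.06202654]), np.float64(45.67058823529412)) (array([410.62833774, 256.1164699 ]), np.float64(37.12156862745098)) 484.09091611613536
jar [ 664.44518671 -217.2412442    85.        ]
tin [648.5347827 266.7794587  84.       ]
green [322.68676505 141.59688049  90.        ]
mould [702.60071639 -71.46490629  34.        ]
knife [490.88863497 103.40534319   4.        ]
(array([  6.46, -40.85, -45.07]), 'jaw now -1.123 turn', np.float64(-1.1229840585115975))
```

View pics/wrist0.png

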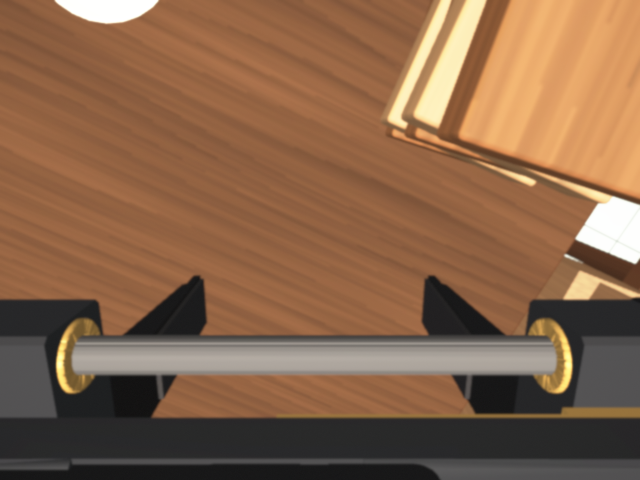

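```bash
python3 - <<'E'
from h import *
A,B=cams.read_camera('scene'),cams.read_camera('side')
for z in (60,90,120,150): print('ball',z,ray(A,(406,251),z)[:2],ray(B,(195,185),z)[:2])
print(to(440,-36,200)); print(to(440,-36,75)[0])
E
```

```text
ball 60 [724.32467176 122.80835546] [875.1425649  -44.38303411]
ball 90 [753.75122167  92.84186123] [854.29708531 -17.43428496]
ball 120 [783.17777157  62.875367  ] [833.45160573   9.51446418]
ball 150 [812.60432148  32.90887277] [812.60612615  36.46321333]
(array([  1.46, -40.2 , -38.1 ]), 'jaw now -1.123 turn', None)
[ 13.96 -40.2  -38.1 ]
```

Request:
{"method": "apply_moves", "body": {"series": [[-1, [1, -40.2, -38.1], 0], [-1, [1, -40.2, -38.1], 0], [-1, [1, -40.2, -38.1], 0], [-1, [1, -40.2, -38.1], 0], [-1, [1, -40.2, -38.1], 0], [-1, [1, -40.2, -38.1], 0], [-1, [1, -40.2, -38.1], 0], [-1, [1, -40.2, -38.1], 0], [-1, [1, -40.2, -38.1], 0], [-1, [1, -40.2, -38.1], 0], [-1, [1, -40.2, -38.1], 0], [-1, [1, -40.2, -38.1], 0], [-1, [1, -40.2, -38.1], 0], [-1, [1, -40.2, -38.1], 0]]}}

```text
t: 2.1
eef_pos: [439.9, -36.7, 394.7]
tcp_rot: [1.254, 1.571, -1.441]
ft_force: [-0.4, 0.2, 0.0]
opening: 1.002
```

```bash
python3 - <<'E'
from h import *
W=cams.read_camera('wrist')
s=monitor.state(); print(s['t'],s['eef_pos'],s['tcp_rot'],s['qvel'].round(3))
im=W['image'][:,:,::-1].copy()
m=sil(W,2,440,-36)>.5
cs,_=cv2.findContours(m.astype(np.uint8),0,2); cv2.drawContours(im,cs,-1,(0,0,255),1)
cv2.imwrite('pics/w1.png',im); print(to(440,-36,75))
E
```

```text
2.15 [439.9268337  -36.55220299 394.73507209] [ 1.54601476  1.57066449 -1.1488478 ] [ 0.006  0.001 -0.002  0.003  0.     0.   ]
(array([12.96, -0.05, -0.03]), 'jaw now -1.124 turn', None)
```

View pics/w1.png

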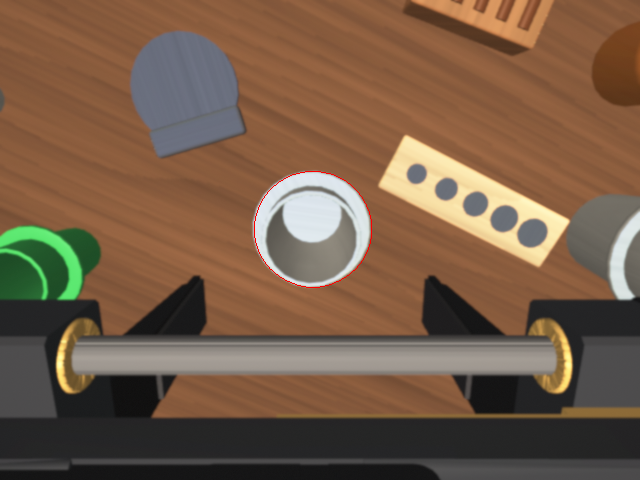

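Cup_2's outline, projected at (440,-36), matches the wrist view at (312,229) within about 1 px. I'll descend, grip and lift.

Request:
{"method": "apply_moves", "body": {"series": [[-1, [6, 0, 0], 0], [-1, [10.5, 0, 0], 0], [-1, [12.8, 0, 0], 0], [-1, [12.8, 0, 0], 0], [1, [12.8, 0, 0], 0], [1, [12.8, 0, 0], 0], [1, [12.8, 0, 0], 0], [1, [12.8, 0, 0], 0], [1, [12.8, 0, 0], 0], [1, [12.8, 0, 0], 0], [1, [12.8, 0, 0], 0], [1, [10, 0, 0], 0], [1, [5, 0, 0], 0], [1, [-1, 0, 0], 0], [1, [-1, 0, 0], 0]]}}

```text
t: 4.03
eef_pos: [440.0, -36.0, 408.2]
tcp_rot: [2.448, 1.563, -0.245]
ft_force: [0.3, -0.1, -2.1]
opening: 0.712
```

```bash
cat >> h.py <<'E'
def held(k,z=None,name='side',D=None):
    """fit held cup xy in the side+scene view; foot z from tip height"""
    s=monitor.state(); A,B=cams.read_camera('scene'),cams.read_camera('side')
    p=s['eef_pos']; zz=p[2]-190.1-D
    return p-[0,0,190.1],zz,[fit(c,k,p[:2],zz)[:2] for c in([A,B],[A],[B])]
E
python3 - <<'E'
from h import *
print(monitor.state()['opening']); print(held(2,D=76.7))
print(to(539.7,-287.7,206),to(539.7,-287.7,76.7+44)[0])
A,B=cams.read_camera('scene'),cams.read_camera('side'); print(fit([A,B],1,(539.7,-287.7))[:2])
W=cams.read_camera('wrist');cv2.imwrite('pics/w2.png',W['image'][:,:,::-1])
E
```

```text
0.7120835206075432
(array([439.98220371, -35.97241093, 218.11823043]), np.float64(141.41823043059634), [(array([441.59395699, -36.68636866]), np.float64(1233.0274509803921)), (array([438.9672236 , -34.71552666]), np.float64(298.8039215686274)), (array([442.94390033, -42.65260579]), np.float64(898.1176470588235))])
(array([ 0.86, 27.03,  1.88]), 'jaw now -1.123 turn', None) [ 9.39 27.03  1.88]
(array([ 537.1392271 , -287.05853386]), np.float64(1392.2588235294118))
```

Request:
{"method": "apply_moves", "body": {"series": [[1, [-1, 6, 3], 0], [1, [-1, 12, 7], 0], [1, [-1, 18, 11], 0], [1, [-1, 24, 11], 0], [1, [-1, 27, 11], 0], [1, [-1, 27, 11], 0], [1, [-1, 27, 11], 0], [1, [-1, 27, 11], 0]]}}

```text
t: 5.28
eef_pos: [457.7, -326.1, 414.3]
tcp_rot: [-1.191, 1.57, 2.399]
ft_force: [0.2, 1.4, -1.2]
opening: 0.717
```

```bash
cat >> h.py <<'E'
def ring(c,uv0,d,z,name,lo=0.7):
    pass
def outline(c,k,x,y,z,im,col=(0,0,255)):
    n,co,cz,f,h=CUP[k]
    for dd,zz in((co,cz+6),(n,h)):
        P=np.c_[x+dd/2*np.cos(T),y+dd/2*np.sin(T),np.full(48,z+zz)]
        cv2.polylines(im,[np.round(proj(c,P)).astype(np.int32)],True,col,1)
E
python3 - <<'E'
from h import *
W=cams.read_camera('wrist'); s=monitor.state(); p=s['eef_pos']
print(s['t'],p,s['opening'],fit([W],1,(539,-287.5)))
im=W['image'][:,:,::-1].copy(); outline(W,1,539,-287.5,0,im); outline(W,2,p[0],p[1],p[2]-190.1-76.7,im,(255,0,0))
cv2.imwrite('pics/w3.png',im); print(to(539,-287.5,206))
E
```

```text
5.325 [ 457.70492768 -326.12237879  414.67216389] 0.7150689947537657 (array([ 539.71532239, -286.7392577 ]), np.float64(370.81176470588235), [np.int64(21551)])
(array([ 1.86,  0.05, -9.  ]), 'jaw now -1.122 turn', None)
```

View pics/w3.png

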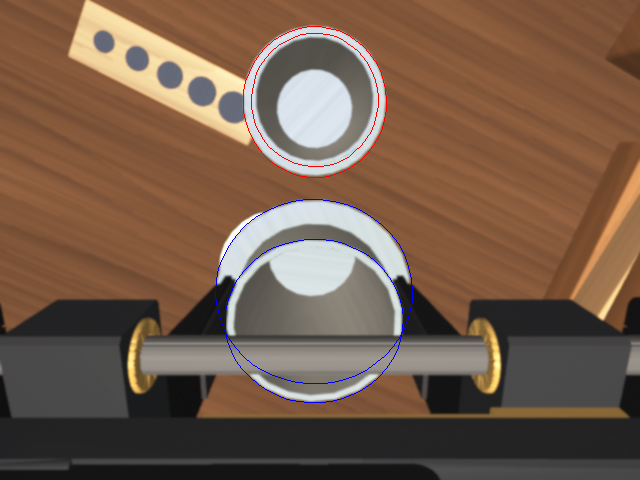

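Request:
{"method": "apply_moves", "body": {"series": [[1, [0, 0, -5], 0], [1, [0, 0, -9], 0], [1, [0, 0, -9], 0], [1, [0, 0, -9], 0], [1, [3, 0, -9], 0], [1, [5, 0, -9], 0], [1, [7, 0, -9], 0], [1, [8.5, 0, -9], 0], [1, [9.5, 0, -9], 0], [1, [10, 0, -9], 0], [1, [10, 0, -9], 0]]}}

```text
t: 6.7
eef_pos: [538.9, -288.1, 314.8]
tcp_rot: [1.66, 1.571, -1.034]
ft_force: [-0.1, -0.0, -1.8]
opening: 0.714
```

```bash
python3 - <<'E'
from h import *
A,B=cams.read_camera('scene'),cams.read_camera('side'); s=monitor.state(); p=s['eef_pos']
print(s['t'],p,s['ft_force'],s['opening'],to(539.5,-287,120.7))
ims=[]
for c in(A,B):
    im=c['image'][:,:,::-1].copy(); outline(c,1,539.3,-287.2,0,im); outline(c,2,539.3,-287.2,44,im,(255,0,0))
    u,v=proj(c,[539.3,-287.2,100])[0].astype(int); u0=max(0,u-80);v0=max(0,v-100)
    ims.append(cv2.resize(im[v0:v0+200,u0:u0+160],None,fx=2.4,fy=2.4))
cv2.imwrite('pics/n2.png',np.hstack(ims))
E
```

```text
6.8 [ 538.96955465 -288.11470305  315.21893618] [ 1.0932765  -0.56001351 -2.23732264] 0.7157431329421615 (array([ 0.44, -0.08, -0.1 ]), 'jaw now -1.123 turn', None)
```

View pics/n2.png

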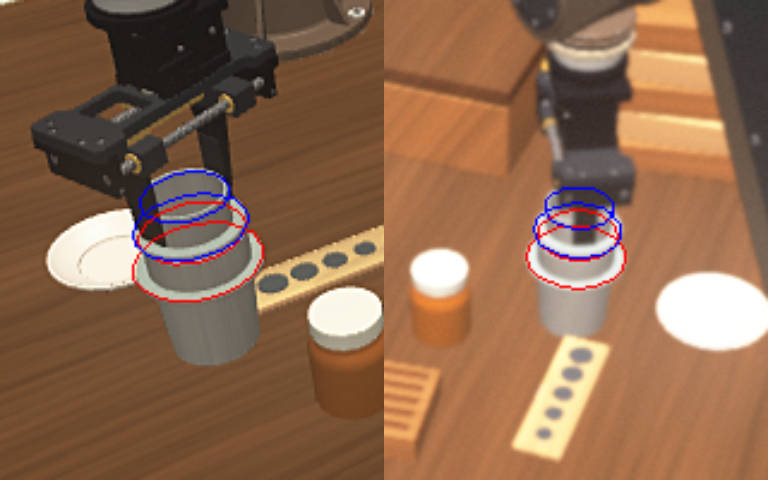

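Cup_2 is in cup_1, about 4 mm short of home. I'll lower it the rest of the way, release and rise.

Request:
{"method": "apply_moves", "body": {"series": [[1, [0.3, -0.1, -0.1], 0], [1, [0.4, -0.1, -0.1], 0], [1, [0.4, -0.1, -0.1], 0], [-1, [0.4, -0.1, -0.1], 0], [-1, [0.4, -0.1, -0.1], 0], [-1, [0.4, -0.1, -0.1], 0], [-1, [0.4, -0.1, -0.1], 0], [-1, [-2, -0.1, -0.1], 0], [-1, [-7, -0.1, -0.1], 0], [-1, [-12, -0.1, -0.1], 0], [-1, [-12, -0.1, -0.1], 0], [-1, [-12, -0.1, -0.1], 0]]}}

```text
t: 8.3
eef_pos: [539.2, -286.6, 434.2]
tcp_rot: [-0.936, 1.57, 2.653]
ft_force: [-0.4, -0.3, -0.5]
opening: 1.001
```

```bash
python3 - <<'E'
from h import *
W=cams.read_camera('wrist'); s=monitor.state()
print(s['t'],s['eef_pos'],s['opening'],fit([W],2,(539.3,-287.2),44))
print(to(641,93,200))
E
```

```text
8.35 [ 539.22875158 -286.65874884  433.59483882] 1.0008378195749763 (array([ 544.07775753, -284.55718369]), np.float64(1400.61568627451), [np.int64(14824)])
(array([  4.37, -29.81, -25.62]), 'jaw now -1.123 turn', None)
```

Request:
{"method": "apply_moves", "body": {"series": [[-1, [4, -29.8, -25.6], 0], [-1, [4, -29.8, -25.6], 0], [-1, [4, -29.8, -25.6], 0], [-1, [4, -29.8, -25.6], 0], [-1, [4, -29.8, -25.6], 0], [-1, [4, -29.8, -25.6], 0], [-1, [4, -29.8, -25.6], 0], [-1, [4, -29.8, -25.6], 0], [-1, [4, -29.8, -25.6], 0], [-1, [4, -29.8, -25.6], 0]]}}

```text
t: 9.6
eef_pos: [641.0, 91.1, 394.9]
tcp_rot: [1.901, 1.571, -0.795]
ft_force: [0.8, 0.0, -0.9]
opening: 1.002
```

```bash
python3 - <<'E'
from h import *
W,A,B=[cams.read_camera(n) for n in('wrist','scene','side')]; s=monitor.state()
print(s['t'],s['eef_pos'],s['opening'],fit([W],3,(640,93)))
print(to(640,93,66.7))
for c,n in((A,'a'),(B,'b')): pass
a=A['image'][:,:,::-1].copy();outline(A,2,539.5,-287,44,a);outline(A,1,539.5,-287,0,a,(255,0,0))
w=W['image'][:,:,::-1].copy(); outline(W,3,640,93,0,w)
b=B['image'][:,:,::-1].copy();outline(B,2,539.5,-287,44,b);outline(B,1,539.5,-287,0,b,(255,0,0))
cv2.imwrite('pics/c.png',np.hstack([cv2.resize(a[180:340,100:270],(400,376)),cv2.resize(b[60:220,280:450],(400,376))]))
cv2.imwrite('pics/w4.png',w)
E
```

```text
9.75 [641.0382817   91.72096249 394.97534498] 1.0019101219133686 (array([640.36228016,  94.046501  ]), np.float64(121.9450980392157), [np.int64(10243)])
(array([13.82, -0.16,  0.04]), 'jaw now -1.124 turn', None)
```

View pics/c.png

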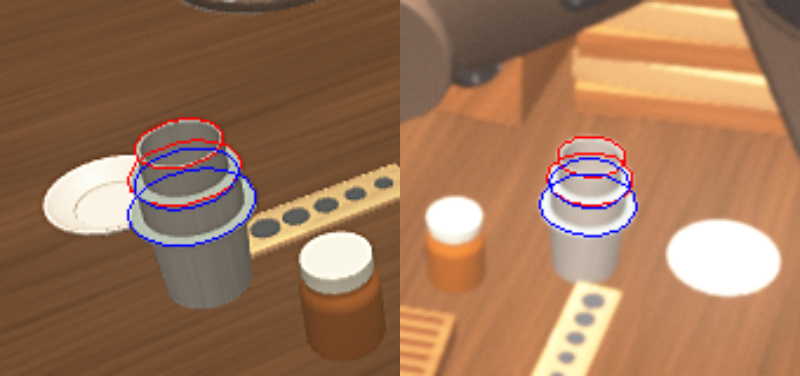

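Cup_2's collar lies on cup_1's rim, and both outlines match. The wrist fit puts cup_3 at (640,94). I'll grip it and lift.

Request:
{"method": "apply_moves", "body": {"series": [[-1, [6, -0.2, 0], 0], [-1, [11, -0.2, 0], 0], [-1, [13.8, -0.2, 0], 0], [-1, [13.8, -0.2, 0], 0], [1, [13.8, -0.2, 0], 0], [1, [13.8, -0.2, 0], 0], [1, [13.8, -0.2, 0], 0], [1, [13.8, -0.2, 0], 0], [1, [13.8, -0.2, 0], 0], [1, [13.8, -0.2, 0], 0], [1, [13.8, -0.2, 0], 0], [1, [13.8, -0.2, 0], 0], [1, [13.8, -0.2, 0], 0], [1, [10, -0.2, 0], 0], [1, [5, -0.2, 0], 0], [1, [-1, -0.2, 0], 0], [1, [-5, -0.2, 0], 0], [1, [-5, -0.2, 0], 0], [1, [-5, -0.2, 0], 0]]}}

```text
t: 12.12
eef_pos: [640.0, 94.5, 443.3]
tcp_rot: [-0.34, 1.569, -3.033]
ft_force: [0.1, 0.2, -2.4]
opening: 0.552
```

```bash
python3 - <<'E'
from h import *
s=monitor.state(); print(s['t'],s['eef_pos'],s['opening']*95)
print(to(539.5-72,-287-34.5,250)); 
E
```

```text
12.125 [640.04626475  94.52178882 443.3311775 ] 52.47742256885407
(array([ 0.37, 30.03, 33.57]), 'jaw now -1.123 turn', None)
```

Request:
{"method": "apply_moves", "body": {"series": [[1, [0, 30, 33.6], 0], [1, [0, 30, 33.6], 0], [1, [0, 30, 33.6], 0], [1, [0, 30, 33.6], 0], [1, [0, 30, 33.6], 0], [1, [0, 30, 33.6], 0], [1, [0, 30, 33.6], 0], [1, [0, 30, 33.6], 0], [1, [0, 30, 33.6], 0], [1, [0, 30, 33.6], 0], [1, [0, 30, 33.6], 0]]}}

```text
t: 13.5
eef_pos: [467.9, -320.1, 444.6]
tcp_rot: [-1.566, 1.571, 2.025]
ft_force: [0.5, 0.0, -1.3]
opening: 0.554
```

```bash
python3 - <<'E'
from h import *
W=cams.read_camera('wrist'); s=monitor.state(); p=s['eef_pos']
print(s['t'],p,s['opening'],fit([W],2,(539.5,-287),44),fit([W],1,(539.5,-287),0))
im=W['image'][:,:,::-1].copy(); outline(W,2,539.5,-287,44,im); outline(W,1,539.5,-287,0,im); outline(W,3,p[0],p[1],p[2]-190.1-66.7,im,(255,0,0))
cv2.imwrite('pics/w5.png',im); print(to(539.5,-287,66.7+88))
E
```

```text
13.55 [ 467.80183846 -320.2692269   444.77240312] 0.5508641049789771 (array([ 540.3579092 , -285.94488342]), np.float64(1135.878431372549), [np.int64(16532)]) (array([ 539.73539876, -286.64954623]), np.float64(341.81960784313725), [np.int64(17799)])
(array([10.  ,  0.12, -7.9 ]), 'jaw now -1.121 turn', None)
```

View pics/w5.png

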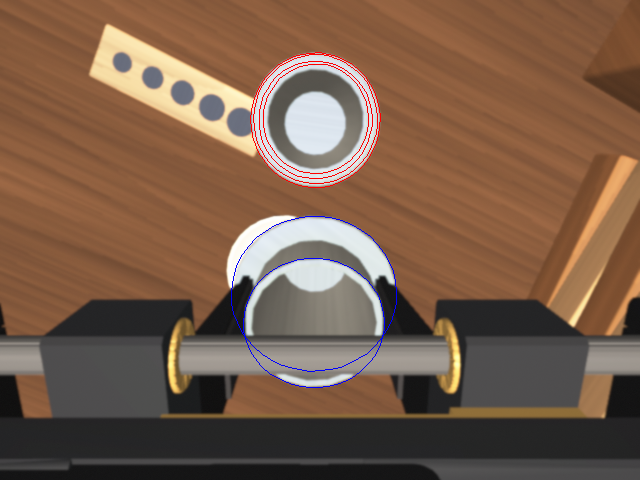

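The stack and the held cup_3 both match the drawn outlines: stack at (315,120), cup_3 rim at (314,322). I'll insert it.

Request:
{"method": "apply_moves", "body": {"series": [[1, [0, 0.1, -4.5], 0], [1, [0, 0.1, -7.9], 0], [1, [0, 0.1, -7.9], 0], [1, [0, 0.1, -7.9], 0], [1, [3, 0.1, -7.9], 0], [1, [5, 0.1, -7.9], 0], [1, [7, 0.1, -7.9], 0], [1, [8.5, 0.1, -7.9], 0], [1, [9.3, 0.1, -7.9], 0], [1, [9.7, 0.1, -7.9], 0], [1, [10, 0.1, -7.9], 0], [1, [10, 0.1, -7.9], 0], [-1, [10, 0.1, -7.9], 0], [-1, [10, 0.1, -7.9], 0], [-1, [10, 0.1, -7.9], 0], [-1, [10, 0.1, -7.9], 0], [-1, [7, 0.1, -7.9], 0], [-1, [2, 0.1, -7.9], 0], [-1, [0, 0.1, -7.9], 0], [-1, [0, 0.1, -7.9], 0]]}}

```text
t: 16.05
eef_pos: [538.8, -288.0, 446.0]
tcp_rot: [2.08, 1.568, -0.614]
ft_force: [0.1, -0.7, -1.1]
opening: 0.999
```

```bash
python3 - <<'E'
from h import *
s=monitor.state(); print(s['t'],s['eef_pos'],s['opening'])
print(to(410.5,256,200)); 
E
```

```text
16.05 [ 538.77078931 -287.97406979  446.04088155] 0.998570787965924
(array([  5.47, -54.6 , -11.98]), 'jaw now -1.123 turn', None)
```

Request:
{"method": "apply_moves", "body": {"series": [[-1, [2, -54.6, -12], 0], [-1, [5.3, -54.6, -12], 0], [-1, [5.3, -54.6, -12], 0], [-1, [5.3, -54.6, -12], 0], [-1, [5.3, -54.6, -12], 0], [-1, [5.3, -54.6, -12], 0], [-1, [5.3, -54.6, -12], 0], [-1, [5.3, -54.6, -12], 0], [-1, [5.3, -54.6, -12], 0], [-1, [5.3, -54.6, -12], 0], [-1, [5.3, -54.6, -12], 0], [-1, [5.3, -54.6, -12], 0]]}}

```text
t: 17.55
eef_pos: [411.0, 255.0, 391.4]
tcp_rot: [0.29, 1.57, -2.405]
ft_force: [0.7, -0.3, -0.6]
opening: 1.003
```

```bash
python3 - <<'E'
from h import *
W,A,B=[cams.read_camera(n) for n in('wrist','scene','side')]; s=monitor.state()
f=fit([W],4,(410.5,256)); print(s['t'],s['eef_pos'],s['opening'],f)
print(to(*f[0],56.7))
ims=[]
for c in(A,B):
    im=c['image'][:,:,::-1].copy()
    for k,z in((1,0),(2,44),(3,88)): outline(c,k,539.5,-287,z,im,(0,0,255))
    u,v=proj(c,[539.5,-287,100])[0].astype(int); v0=max(0,v-90)
    ims.append(cv2.resize(im[v0:v0+160,u-85:u+85],(400,376)))
cv2.imwrite('pics/c2.png',np.hstack(ims))
E
```

```text
17.7 [411.05300995 255.06835207 391.72936281] 0.9987317255083162 (array([410.4842893 , 257.25029519]), np.float64(87.36862745098038), [np.int64(7049)])
(array([14.49, -0.22, -0.04]), 'jaw now -1.125 turn', None)
```

View pics/c2.png

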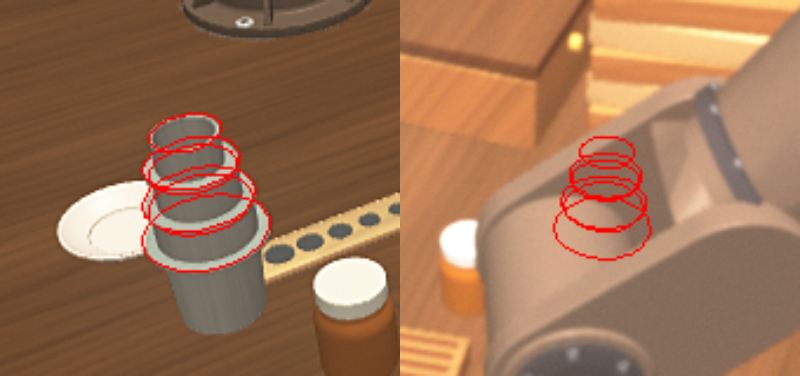

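Cup_3 is home (outlines match in the scene view; the arm hides the side view). Next I'll grip cup_4.

Request:
{"method": "apply_moves", "body": {"series": [[-1, [6, -0.2, 0], 0], [-1, [11.5, -0.2, 0], 0], [-1, [14.5, -0.2, 0], 0], [-1, [14.5, -0.2, 0], 0], [1, [14.5, -0.2, 0], 0], [1, [14.5, -0.2, 0], 0], [1, [14.5, -0.2, 0], 0], [1, [14.5, -0.2, 0], 0], [1, [14.5, -0.2, 0], 0], [1, [14.5, -0.2, 0], 0], [1, [14.5, -0.2, 0], 0], [1, [14.5, -0.2, 0], 0], [1, [14.5, -0.2, 0], 0], [1, [14.5, -0.2, 0], 0], [1, [10, -0.2, 0], 0], [1, [5, -0.2, 0], 0], [1, [-1, -0.2, 0], 0], [1, [-7, -0.2, 0], 0], [1, [-7, -0.2, 0], 0], [1, [-7, -0.2, 0], 0]]}}

```text
t: 20.2
eef_pos: [409.5, 257.7, 461.0]
tcp_rot: [0.146, 1.57, -2.548]
ft_force: [0.1, 0.7, -1.9]
opening: 0.419
```

```bash
python3 - <<'E'
from h import *
s=monitor.state(); print(s['t'],s['eef_pos'],s['opening']*95)
print(to(539.5-72,-287-34.5,270)); 
E
```

```text
20.2 [409.46870166 257.69859514 460.96182456] 39.83076856325295
(array([ 0.11, 54.72, 19.85]), 'jaw now -1.123 turn', None)
```

Request:
{"method": "apply_moves", "body": {"series": [[1, [-0.5, 54.7, 19.8], 0], [1, [-0.5, 54.7, 19.8], 0], [1, [-0.5, 54.7, 19.8], 0], [1, [-0.5, 54.7, 19.8], 0], [1, [-0.5, 54.7, 19.8], 0], [1, [-0.5, 54.7, 19.8], 0], [1, [-0.5, 54.7, 19.8], 0], [1, [-0.5, 54.7, 19.8], 0], [1, [-0.5, 54.7, 19.8], 0], [1, [-0.5, 54.7, 19.8], 0], [1, [-0.5, 54.7, 19.8], 0], [1, [-0.5, 54.7, 19.8], 0], [1, [-0.5, 54.7, 19.8], 0]]}}

```text
t: 21.82
eef_pos: [468.3, -319.6, 466.9]
tcp_rot: [-2.563, 1.571, 1.028]
ft_force: [0.4, -0.3, -0.3]
opening: 0.419
```

```bash
python3 - <<'E'
from h import *
W=cams.read_camera('wrist'); s=monitor.state(); p=s['eef_pos']
print(s['t'],p,s['opening'])
im=W['image'][:,:,::-1].copy()
for k,z in((1,0),(2,44),(3,88)): outline(W,k,539.5,-287,z,im)
outline(W,4,p[0],p[1],p[2]-190.1-56.7,im,(255,0,0))
cv2.imwrite('pics/w6.png',im); print(to(539.5,-287,56.7+132))
E
```

```text
21.875 [ 468.27268896 -319.72491418  467.0208975 ] 0.4216730503774352
(array([ 8.82,  0.14, -7.84]), 'jaw now -1.122 turn', None)
```

View pics/w6.png

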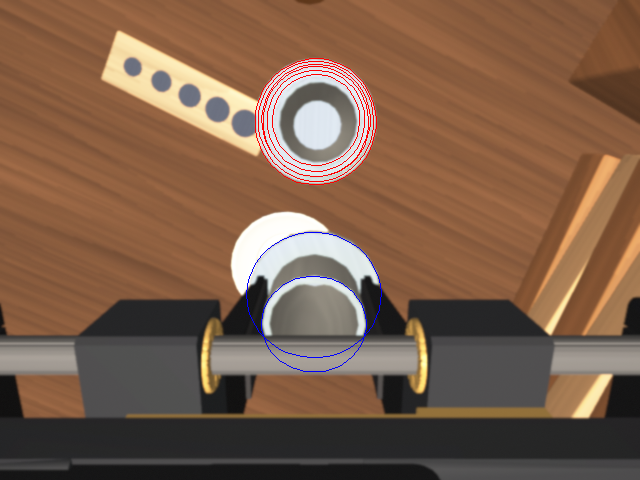

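The stack at (317,121) and the held cup_4 rim at (314,322) both agree with the model. I'll insert cup_4.

Request:
{"method": "apply_moves", "body": {"series": [[1, [0, 0.1, -4.5], 0], [1, [0, 0.1, -7.9], 0], [1, [0, 0.1, -7.9], 0], [1, [0, 0.1, -7.9], 0], [1, [2.5, 0.1, -7.9], 0], [1, [4.5, 0.1, -7.9], 0], [1, [6, 0.1, -7.9], 0], [1, [7.3, 0.1, -7.9], 0], [1, [8.2, 0.1, -7.9], 0], [1, [8.6, 0.1, -7.9], 0], [1, [8.8, 0.1, -7.9], 0], [1, [8.8, 0.1, -7.9], 0], [-1, [8.8, 0.1, -7.9], 0], [-1, [8.8, 0.1, -7.9], 0], [-1, [8.8, 0.1, -7.9], 0], [-1, [8.8, 0.1, -7.9], 0], [-1, [6, 0.1, -7.9], 0], [-1, [2, 0.1, -7.9], 0], [-1, [0, 0.1, -4], 0], [-1, [0, 0.1, 3], 0]]}}

```text
t: 24.38
eef_pos: [448.0, -331.5, 468.1]
tcp_rot: [1.938, 1.568, -0.753]
ft_force: [0.2, -0.6, -0.2]
opening: 1.001
```

Request:
{"method": "apply_moves", "body": {"series": [[-1, [0, 0, 8], 0], [-1, [0, 0, 8], 0], [-1, [0, 0, 8], 0]]}}

```text
t: 24.75
eef_pos: [375.7, -366.6, 467.0]
tcp_rot: [2.038, 1.57, -0.657]
ft_force: [1.1, -0.1, 0.2]
opening: 0.999
```

```bash
python3 - <<'E'
from h import *
A,B=cams.read_camera('scene'),cams.read_camera('side'); s=monitor.state()
print(s['t'],s['eef_pos'],s['ft_force'],s['qvel'].round(3))
ims=[]
for c in(A,B):
    im=c['image'][:,:,::-1].copy()
    for k,z in((1,0),(2,44),(3,88),(4,132)): outline(c,k,539.5,-287,z,im,(0,0,255) if k%2 else (255,0,0))
    u,v=proj(c,[539.5,-287,110])[0].astype(int); v0=max(0,v-100)
    ims.append(cv2.resize(im[v0:v0+190,u-85:u+85],(400,447)))
cv2.imwrite('pics/c3.png',np.hstack(ims))
E
```

```text
24.85 [ 376.94369073 -365.98352049  466.76113294] [ 0.53696584 -0.20911895  0.51187433] [ 0.016  0.006  0.001 -0.002  0.001 -0.001]
```

View pics/c3.png

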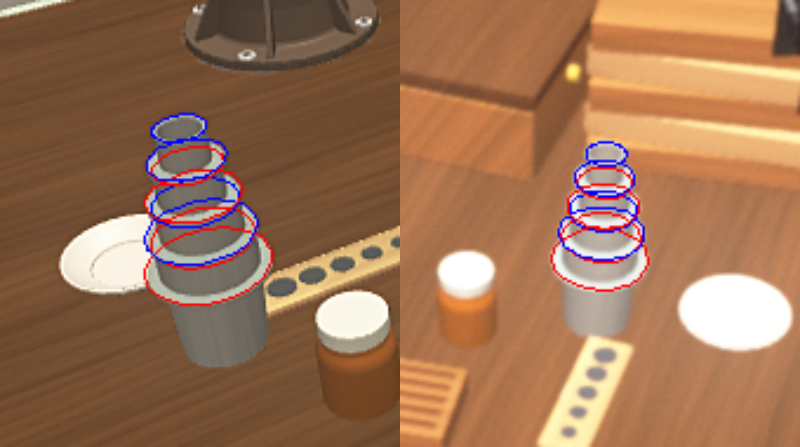

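All four cups match their home outlines in both views, and the gripper is clear of them. I'll hand in.

```bash
python3 -c "
from cell import job; print(job.job_done())"
```

```text
the job is handed in; nothing more can be done
None
```

The four cups are nested in size order. I placed cup_2 into cup_1, then cup_3 into cup_2, then cup_4 on top. The largest cup stayed where it stood, at about (539.5, -287) mm, and I handed the job in at about 25 s of the 72 s allowed.

**Final fit:** In the last scene and side pictures, all four collars and rims matched the outlines drawn for a fully home stack (feet at 0, 44, 88 and 132 mm). By eye they agreed to about 1–2 px. The gripper was open and about 180 mm to the side of the stack, with the wrist force near zero.

**Checks that disagreed:**
- **Grip on cup_3:** the opening read 52.5 mm against the cup's 54 mm neck, but the wrist picture showed the cup held straight and centred.
- **Position of nested cup_2:** one wrist-camera position fit came out a few mm off with a large residual, because the other grey collars confused it. I relied on the outline checks instead.
- **Cup_3 after placing:** the arm hid the side view at that moment, so the scene view alone confirmed it until the final picture.

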